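# Fill the pepper-mill display rack in order

### The arm

A 7-joint arm with a two-finger parallel gripper is mounted at the origin on the work surface. World frame = base frame: x ahead of the robot, y to its left, z up, the work surface at z = 0. Lengths are in m, angles in rad, forces in N, time in s.
With the tool pointing down it reaches from about 0.425 to 1.025 m from the base axis. Payload 9.4 kg.
Tool frame: the origin (TCP) lies midway between the tips of the shut fingers; the grasp point (between the pads) lies behind it (env.grip_point_offset is the z of the grasp point in the tool frame, in m); z points along the fingers, y is the direction in which the jaws open and shut (so a half turn about z gives the same grasp; the last joint's range is limited). The gripper opens to 85 mm and grips with 20 to 120 N. Pads are 22 mm wide; open, the fingers measure 114 mm over their backs; the gripper's body (76 mm by 85 mm) begins 54 mm behind the grasp point. The pads swing forward as they close: fully open they stand 13 mm farther back than shut.
Start: joints at [1.048, 0.599, -0.003, 1.599, 0.002, 0.943, -0.08], TCP at [0.313, -0.654, 0.231] pointing down, gripper open.
Joint ranges: [-2.57, 2.57], [-0.35, 1.97], [-1.29, 1.29], [0.11, 2.56], [-1.05, 4.19], [0.11, 1.86], [-2.63, 2.63]. Speed limits (rad/s): [2.22, 2.22, 3.01, 3.01, 3.14, 3.14, 3.14].

### API

Orientations are given as a rotation vector (axis times angle).
In Python, from rig import env gives the robot as it stands.
- The arm moves only by the tool arm_command, never from a script. Its argument "rows" is a list that holds one entry, the list of rows, each a list of 7 numbers: the shift along the tool's x, y, z in cm, then the turn, a rotation vector about the tool's x, y, z in degrees, then the gripper's target within -1 to 1 (fully open at 1, half-way at 0, shut at -1). In form: [[[x, y, z, rx, ry, rz, claw], ...]]. A call has 1 to 20 rows; each row is the pose to reach, as a shift and turn from the pose commanded when the call began, along the tool's axes at that moment; what a row does not reach only later rows make up. A row lasts 1/12 s, in which the tool goes at most 41.7 mm and 7.16 degrees, less where a joint would pass 70% of its speed; a pose out of reach is approached as far as the arm can. A call with a gripper value outside its range is refused whole. The fingers move at their own pace and stop on an object; "force" is the grip in N (left out, the last holds). Time passes only in rows, so rows that repeat a pose let the fingers close. It gives the time, the measured TCP pose, the force and the opening at its end, in the units of the state.
- env.state(): the state, without advancing time (a new reading comes with each control period).
- env.read_camera(name): name is "scene" or "side" or "wrist"; returns a dict with "img" (384x512x3 uint8, red, green, blue), "fx", "fy", "cx", "cy" (pixels), "world_from_camera" (4x4, takes a point from camera to world coordinates); the wrist camera has in their place "hand_eye" (4x4, takes a point from camera to tool coordinates, whose origin is the TCP and whose axes are the flange's). Camera axes: x right, y up, looking along -z (the intrinsics and any distortion apply to the point x, -y, -z); pixel columns grow to the right and rows downward; lengths in m; the calibration is good to about 2 mm. A picture is of the moment at which its call begins: read the wrist's pose just before it. There is no depth.
- env.hand_in(): hands the job in, once; it reports no verdict.
Trained networks look in a picture, given as the dict that the camera call returned (one of the last four; its "shot" number tells which), for a name from the list of things; names that differ only in an ending like _2 or _b are one class to them, and where a whole thing is asked for, a point or a joint stands for the part that bears it (a point fixed in the world has none). Each returns a list of dicts, best first, with "p" (0 to 1); they miss things now and then, are a little off and sometimes report something else, mostly with a low value. They report only what shows in the picture. A call takes as long as a camera call.
- env.recognise(picture, query): "xyz" ([x, y, z] in m, in the coordinates of the camera as it stood for that picture, good to about 4 mm: the middle of the surface that is visible of it).
The state is a dict: "clock": time; "joints": joint angles; "dq": joint speeds; "tau": joint torques, N m; "eef_pos": TCP position; "tool_rot": TCP orientation; "force": force on the tool from outside, world axes, zero at the start; "wrist_torque": the same for the moment, N m; "finger_gap": opening from 0.0 (shut) to 1.0 (fully open).
Only numpy, scipy, OpenCV 4.12 (cv2) and the standard library are available. Lean on these libraries where they do the work, as an engineer would, in place of code of your own. Each camera call takes 0.05 s, during which the arm holds its last target. There are 200 camera calls.

### The job

On the market stall, fill the two empty pockets of the wooden display rack in order: first stand the red-headed pepper mill in the pocket marked with two dots, then stand the blue-headed mill in the pocket marked with three dots. Both must stand upright on the pocket floors, let go of; leave the dark wooden mill where it stands.

Things in the scene. Friction and masses are not known exactly. Their poses are not given: they have to be found in the camera images.
- rack: Fixed wooden rack, 100 (x) by 290 (y) by 33 mm high, origin at centre of underside, z up. Three round pockets along its y, 65 mm wide, 25 deep, floor 8 above the table, marked with black dots: one dot at y=+90 mm (a plain pale sample mill, same shape as the others, is fixed in it, top 138 mm above the table), two dots at y=0, three dots at y=-90; all at x=0.
- red_mill: Loose pepper mill standing on the table, 130 mm tall, about 160 g: pale wood with a red head. Round about its z (up): foot 44 mm wide, waist 28 mm at 52 mm up, head a plain cylinder 38 mm wide from 84 to 110 mm up (grip it there), steel knob on top. Origin: centre of the foot's underside. Goes first, into pocket two.
- blue_mill: Loose pepper mill standing on the table, 130 mm tall, about 160 g: pale wood with a blue head. Round about its z (up): foot 44 mm wide, waist 28 mm at 52 mm up, head a plain cylinder 38 mm wide from 84 to 110 mm up (grip it there), steel knob on top. Origin: centre of the foot's underside. Goes second, into pocket three.
- dark_mill: Loose pepper mill standing on the table, 130 mm tall, about 160 g: dark brown wood throughout. Round about its z (up): foot 44 mm wide, waist 28 mm at 52 mm up, head a plain cylinder 38 mm wide from 84 to 110 mm up (grip it there), steel knob on top. Origin: centre of the foot's underside. A bystander: leave it where it stands.

How it is judged:
On the way, in this order (a step that is already met when the one before it is completed fails the run):
1. the red-headed mill stands released in the two-dot pocket (x of red_mill in the frame of rack between -0.014 and 0.014 m and y of red_mill in the frame of rack between -0.014 and 0.014 m and z of red_mill in the frame of rack below 0.014 m and angle between red_mill's own z axis and vertical below 0.17 rad and contact force between red_mill and the fingers below 0.1 N and linear speed of red_mill below 0.03 m/s), for 0.2 s.
2. then the blue-headed mill stands released in the three-dot pocket (x of blue_mill in the frame of rack between -0.014 and 0.014 m and y of blue_mill in the frame of rack between -0.104 and -0.076 m and z of blue_mill in the frame of rack below 0.014 m and angle between blue_mill's own z axis and vertical below 0.17 rad and contact force between blue_mill and the fingers below 0.1 N and linear speed of blue_mill below 0.03 m/s), for 0.2 s.
At the end, for the whole second after the job is handed in: Red-headed mill in the two-dot pocket, blue-headed in the three-dot pocket: foot within 14 mm of the pocket centre in x and y, at most 6 mm above its floor, within 10 degrees of upright, at rest, released; the dark mill upright and within 30 mm of its start (all of step 1 and all of step 2 and distance of dark_mill from where it was at the start of the episode below 0.03 m and angle between dark_mill's own z axis and vertical below 0.17 rad); the robot touches nothing.
It fails at once if the dark mill is moved by more than 30 mm or tipped (distance of dark_mill from where it was at the start of the episode above 0.03 m or angle between dark_mill's own z axis and vertical above 0.35 rad).
It also fails if it takes over 59 s, if anything falls off the work surface, if the arm or the gripper's body presses on something with over 40 N, if the wrist force passes 120 N, or if a joint passes its speed limit or range.

## Working session

There is one attempt and no reset: what is moved stays moved. The work goes in short steps, Python scripts to look and compute and a tool call to move; the robot and the scene stay as the last step left them, time stands still between calls to the robot, and variables do not carry over. Pictures are saved under pics/ and viewed, on a budget of 10 in all, crops included, one or two more only if the job needs it, and the job is handed in when it is done.

Besides the shell and the picture viewer there is one more tool, called after "Request:" in YAML: its name, and indented under it one key for each argument. arm_command: Moves the arm, as the interface text tells. Its arguments: {"type":"object","properties":{"rows":{"type":"array"},"force":{"type":"number"}},"required":["rows"]}

```bash
mkdir -p pics
cat > h.py <<'E'
from rig import env
import numpy as np, cv2
from scipy.spatial.transform import Rotation as R
def tool(): 
    s=env.state(); T=np.eye(4); T[:3,:3]=R.from_rotvec(s["tool_rot"]).as_matrix(); T[:3,3]=s["eef_pos"]; return T
def wfc(p): return p["world_from_camera"] if "world_from_camera" in p else p["_T"]@p["hand_eye"]
def shot(n):
    T=tool(); p=env.read_camera(n); p["_T"]=T; return p
def rec(p,q):
    W=np.array(wfc(p)); return [(round(d["p"],2),np.round(W[:3,:3]@d["xyz"]+W[:3,3],4)) for d in env.recognise(p,q)[:3]]
def ray(p,u,v,z):
    W=np.array(wfc(p)); d=W[:3,:3]@[(u-p["cx"])/p["fx"],-(v-p["cy"])/p["fy"],-1]; o=W[:3,3]; return o+d*(z-o[2])/d[2]
def proj(p,X):
    W=np.linalg.inv(wfc(p)); c=W[:3,:3]@X+W[:3,3]; return p["cx"]+p["fx"]*c[0]/-c[2],p["cy"]-p["fy"]*c[1]/-c[2]
def save(p,n): cv2.imwrite("pics/"+n,p["img"][:,:,::-1])
E
python3 - <<'E'
from h import *
s=env.state();print(s, env.grip_point_offset)
for n in ["scene","side"]:
    p=shot(n); save(p,n+"0.png"); print(n,[k for k in p if k!="img"],p["fx"],np.round(wfc(p),3).tolist())
    for q in ["rack","red_mill","blue_mill","dark_mill"]: print(q,rec(p,q))
a=cv2.imread("pics/scene0.png");b=cv2.imread("pics/side0.png")
E
```

```text
{'clock': 0.0, 'joints': array([ 1.04829042,  0.60010488, -0.00255037,  1.60014738,  0.00181305,
        0.94287528, -0.07983421]), 'dq': array([ 6.52802782e-04, -6.04900576e-04,  1.91926712e-03,  7.45446917e-04,
        9.64292081e-04, -3.49485646e-05, -4.99777793e-04]), 'tau': array([-1.45826081e-03, -7.76446724e+01,  1.56457689e+00, -2.58013380e+01,
        1.22709849e-02,  9.11852752e-03,  2.58580553e-05]), 'eef_pos': array([ 0.312391  , -0.6537209 ,  0.23042522]), 'tool_rot': array([-3.06243652e+00, -6.94222012e-01,  7.55381871e-04]), 'force': array([0.44091158, 0.19791568, 0.64361773]), 'wrist_torque': array([ 0.03820993, -0.02459322,  0.019429  ]), 'finger_gap': 1.0021657618897137} -0.0187
scene ['fx', 'fy', 'cx', 'cy', 'world_from_camera', 'shot', '_T'] 431.33159829103016 [[0.098, -0.576, 0.812, 1.248], [0.995, 0.064, -0.075, -0.098], [-0.009, 0.815, 0.579, 0.535], [0.0, 0.0, 0.0, 1.0]]
rack [(0.92, array([0.5935, 0.2034, 0.0348]))]
red_mill [(0.76, array([ 0.6752, -0.1701,  0.071 ]))]
blue_mill [(0.97, array([ 0.5059, -0.2779,  0.0645]))]
dark_mill [(0.86, array([ 0.5079, -0.1102,  0.072 ]))]
side ['fx', 'fy', 'cx', 'cy', 'world_from_camera', 'shot', '_T'] 489.91013376394847 [[-0.973, 0.116, -0.2, 0.342], [-0.231, -0.497, 0.836, 0.919], [-0.002, 0.86, 0.511, 0.616], [0.0, 0.0, 0.0, 1.0]]
rack [(0.6, array([0.5741, 0.2807, 0.0352])), (0.18, array([ 0.4938, -0.0912,  0.0653]))]
red_mill [(0.94, array([ 0.6617, -0.1578,  0.0666]))]
blue_mill [(0.62, array([ 0.4909, -0.2662,  0.0723]))]
dark_mill [(0.63, array([ 0.4911, -0.0909,  0.0638]))]
```

View pics/scene0.png

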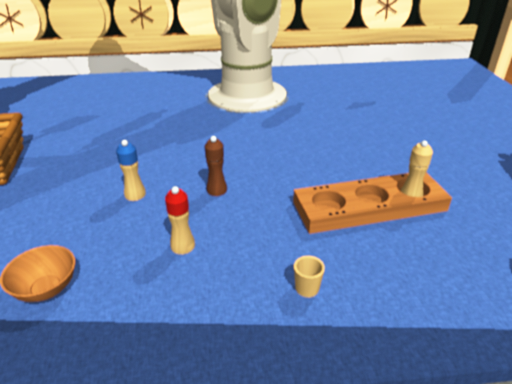

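View pics/side0.png

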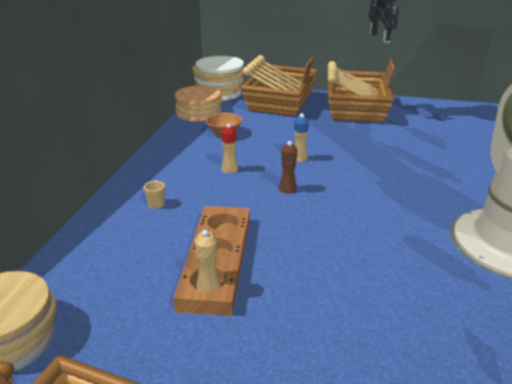

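The scene view shows blue (125,170), red (178,220), dark (214,165). In the rack, left to right, the pockets are three dots (328,203), two dots (372,195), and the sample mill (415,170). The side view agrees. Next I'll fit heads and rack with both cameras.

```bash
cat > m.py <<'E'
from h import *
from scipy.optimize import least_squares, minimize
def blob(m,near=None):
    n,l,s,c=cv2.connectedComponentsWithStats(m.astype(np.uint8)); i=1+np.argmax(s[1:,4]); return l==i,c[i],s[i]
def tri(obs):
    # obs: (pic,uv)
    f=lambda X:np.concatenate([np.array(proj(p,X))-c for p,c in obs])
    r=least_squares(f,[.6,0,.1]); return r.x,np.abs(r.fun).max()
E
python3 - <<'E'
from m import *
P=[shot("scene"),shot("side")]; hs=[cv2.cvtColor(p["img"],cv2.COLOR_RGB2HSV) for p in P]
for name,box in [("red",None),("blue",[(110,130,145,170),(285,105,320,140)])]:
    obs=[]
    for i,(p,h) in enumerate(zip(P,hs)):
        H,S,V=[h[:,:,k].astype(int) for k in range(3)]
        if name=="red": m=((H<5)|(H>174))&(S>190)&(V>130)
        else:
            m=(H>95)&(H<112)&(S>170)
            x0,y0,x1,y1=box[i]; k=np.zeros_like(m);k[y0:y1,x0:x1]=1; m&=k
        m,c,s=blob(m); obs.append((p,c)); print(name,i,c.round(1),s)
    x,e=tri(obs); print(name,x.round(4),e.round(2))
# rack fit: hull of rack box + sample mill masked out
def pts(q,zs=(0,.033)):
    x,y,a=q; c,s=np.cos(a),np.sin(a)
    return [np.array([x+c*dx*.05-s*dy*.145,y+s*dx*.05+c*dy*.145,z]) for dx in(-1,1) for dy in(-1,1) for z in zs]
ms=[]
for p,h,b in zip(P,hs,[(285,165,460,240),(165,195,260,325)]):
    H,S,V=[h[:,:,k].astype(int) for k in range(3)]
    m=((H<25)|(H>170))&(S>60); k=np.zeros_like(m);k[b[1]:b[3],b[0]:b[2]]=1; m&=k
    ms.append(blob(m)[0])
def cost(q):
    t=0
    for p,m in zip(P,ms):
        hull=cv2.convexHull(np.array([proj(p,X) for X in pts(q)],np.float32))
        k=np.zeros(m.shape,np.uint8); cv2.fillConvexPoly(k,np.round(hull*16).astype(np.int32),1,shift=4)
        t+=(k.astype(bool)^m).sum()
    return t
best=min((minimize(cost,[.59,.2,a],method="Nelder-Mead",options=dict(initial_simplex=[[.59,.2,a],[.61,.2,a],[.59,.22,a],[.59,.2,a+.15]])) for a in np.radians([-30,-15,0,15,30])),key=lambda r:r.fun)
q=best.x; print("rack",q.round(4),np.degrees(q[2]),best.fun,[m.sum() for m in ms])
out=[]
for p,b in zip(P,[(100,120,470,250),(160,90,330,330)]):
    im=p["img"][:,:,::-1].copy(); c,s=np.cos(q[2]),np.sin(q[2])
    big=cv2.resize(im,None,fx=2,fy=2,interpolation=cv2.INTER_CUBIC)
    hull=cv2.convexHull(np.array([proj(p,X) for X in pts(q)],np.float32)); cv2.polylines(big,[np.round(hull*2).astype(int)],1,(0,255,0),1)
    for dy in(0,-.09):
        ci=np.array([proj(p,np.array([q[0]-s*dy+.0325*np.cos(t),q[1]+c*dy+.0325*np.sin(t),.033])) for t in np.linspace(0,6.28,40)])
        cv2.polylines(big,[np.round(ci*2).astype(int)],1,(255,255,0),1)
    out.append(big[2*b[1]:2*b[3],2*b[0]:2*b[2]])
h=out[0].shape[0]
W=np.zeros((590,800,3),np.uint8); W[:260,:740]=out[0]; 
W2=cv2.resize(out[1][200:],None,fx=1.15,fy=1.15)[:325]; W[260:260+W2.shape[0],:W2.shape[1]]=W2
cv2.imwrite("pics/fit.png",W)
for n,p in zip("ab",P): print([ (k,rec(p,k)) for k in ["dark_mill"]])
E
```

```text
red 0 [176.6 203. ] [166 190  22  26 422]
red 1 [227.1 133.2] [222 128  12  13  81]
red [ 0.6667 -0.1732  0.1008] 0.51
blue 0 [126.4 153.9] [116 143  21  21 331]
blue 1 [299.8 121. ] [296 119   9   5  26]
blue [ 0.498  -0.2787  0.1041] 1.38
rack [0.5854 0.1973 0.1484] 8.504222617351791 717.0 [np.int64(6538), np.int64(5715)]
[('dark_mill', [(0.6, array([ 0.5083, -0.1072,  0.0712]))])]
[('dark_mill', [(0.75, array([ 0.4926, -0.0923,  0.0615]))])]
```

View pics/fit.png

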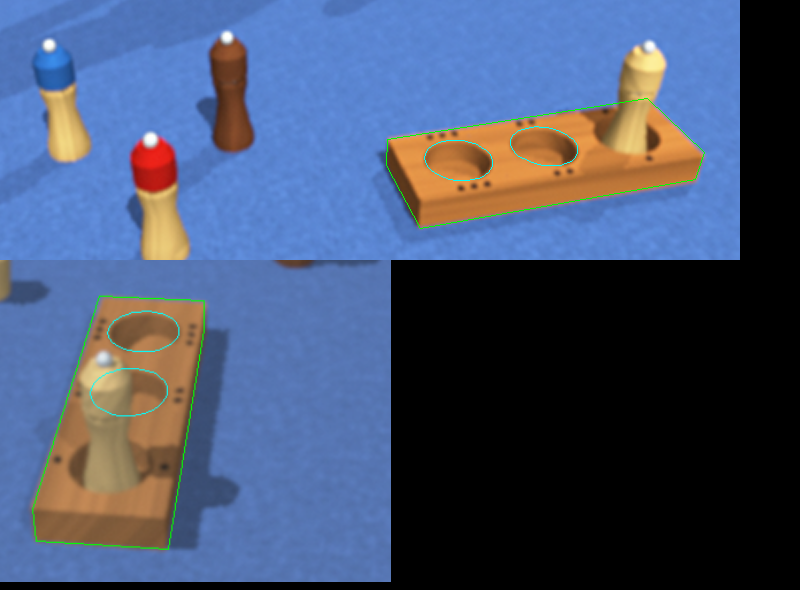

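Fit is tight: rack (0.585, 0.197), yaw 8.5°. I'll go above red with the jaws along the rack's x.

```bash
cat >> h.py <<'E'
def plan(x,y,z,yaw=8.5):
    T=tool(); c,s=np.cos(np.radians(yaw)),np.sin(np.radians(yaw))
    Rt=np.array([[-s,c,0],[c,s,0],[0,0,-1]])
    d=T[:3,:3].T@(np.array([x,y,z])-T[:3,3])*100
    r=R.from_matrix(T[:3,:3].T@Rt).as_rotvec(degrees=True)
    print("plan",d.round(2),r.round(2))
E
python3 -c "
from h import *
plan(.667,-.173,.26)"
```

```text
plan [ 52.72 -28.14  -2.87] [ 0.000e+00  1.000e-02 -7.296e+01]
```

Request:
arm_command:
  rows:
    - [[52.7,-28.1,-2.9,0,0,-73,1],[52.7,-28.1,-2.9,0,0,-73,1],[52.7,-28.1,-2.9,0,0,-73,1],[52.7,-28.1,-2.9,0,0,-73,1],[52.7,-28.1,-2.9,0,0,-73,1],[52.7,-28.1,-2.9,0,0,-73,1],[52.7,-28.1,-2.9,0,0,-73,1],[52.7,-28.1,-2.9,0,0,-73,1],[52.7,-28.1,-2.9,0,0,-73,1],[52.7,-28.1,-2.9,0,0,-73,1],[52.7,-28.1,-2.9,0,0,-73,1],[52.7,-28.1,-2.9,0,0,-73,1],[52.7,-28.1,-2.9,0,0,-73,1],[52.7,-28.1,-2.9,0,0,-73,1],[52.7,-28.1,-2.9,0,0,-73,1],[52.7,-28.1,-2.9,0,0,-73,1],[52.7,-28.1,-2.9,0,0,-73,1],[52.7,-28.1,-2.9,0,0,-73,1]]
  force: 40

```text
clock: 2.2
eef_pos: [0.6662, -0.1747, 0.26]
tool_rot: [-2.051, -2.379, 0.002]
force: [0.1, -0.4, 0.5]
finger_gap: 0.998
```

Run:
```python
from h import *
s=env.state(); print(s["clock"],s["eef_pos"],s["joints"].round(2))
p=shot("wrist"); save(p,"w1.png")
for k in ["red_mill","blue_mill","dark_mill"]: print(k,rec(p,k))
print(np.round(p["hand_eye"],3).tolist())
# projected outline of expected knob/head/foot
im=p["img"][:,:,::-1].copy()
for r,z in [(.019,.11),(.019,.084),(.022,0.)]:
    c=np.array([proj(p,np.array([.667+r*np.cos(t),-.173+r*np.sin(t),z])) for t in np.linspace(0,6.28,40)])
    cv2.polylines(im,[np.round(c).astype(int)],1,(0,255,0),1)
cv2.imwrite("pics/w1o.png",im)
plan(.667,-.173,.075)
```

```text
2.2 [ 0.6662177  -0.17472446  0.25999629] [ 0.41  0.55 -0.37  1.64  0.23  0.99  0.11]
red_mill [(0.93, array([ 0.6622, -0.1604,  0.1127]))]
blue_mill [(0.78, array([ 0.5065, -0.2691,  0.0918]))]
dark_mill [(0.88, array([ 0.5051, -0.1053,  0.1063]))]
[[-0.001, 0.954, 0.299, 0.077], [1.0, 0.002, -0.001, 0.0], [-0.001, 0.299, -0.954, -0.143], [0.0, 0.0, 0.0, 1.0]]
plan [ 0.2   0.12 18.53] [-0.02  0.03 -0.08]
```

View pics/w1o.png

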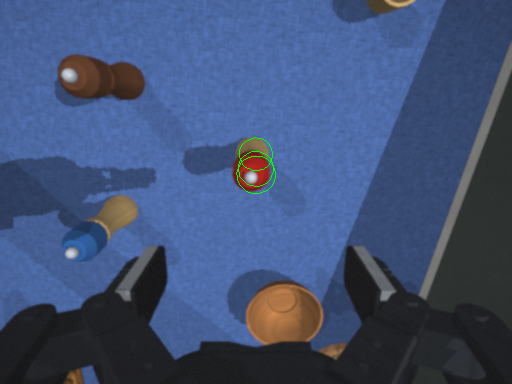

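The green outline for red sits within about 3 px of the head at (253,173), so I'll shift 2 mm in −x. Now descend and grasp.

Request:
arm_command:
  rows:
    - [[0.3,-0.1,4,0,0,0,1],[0.3,-0.1,8,0,0,0,1],[0.3,-0.1,12,0,0,0,1],[0.3,-0.1,15,0,0,0,1],[0.3,-0.1,17.5,0,0,0,1],[0.3,-0.1,18.5,0,0,0,1],[0.3,-0.1,18.5,0,0,0,1],[0.3,-0.1,18.5,0,0,0,-1],[0.3,-0.1,18.5,0,0,0,-1],[0.3,-0.1,18.5,0,0,0,-1],[0.3,-0.1,18.5,0,0,0,-1],[0.3,-0.1,18.5,0,0,0,-1],[0.3,-0.1,18.5,0,0,0,-1],[0.3,-0.1,18.5,0,0,0,-1],[0.3,-0.1,18.5,0,0,0,-1],[0.3,-0.1,18.5,0,0,0,-1],[0.3,-0.1,18.5,0,0,0,-1]]
  force: 40

```text
clock: 3.82
eef_pos: [0.6658, -0.171, 0.077]
tool_rot: [2.049, 2.379, 0.0]
force: [-2.6, 0.3, 6.9]
finger_gap: 0.432
```

Run:
```python
from h import *
s=env.state();print(s["eef_pos"],s["finger_gap"])
plan(.585,.197,.21)
```

```text
[ 0.66580596 -0.17097417  0.07704869] 0.43232888574266937
plan [ 37.57  -2.52 -13.34] [0.07 0.07 0.03]
```

Request:
arm_command:
  rows:
    - [[0,0,-3,0,0,0,-1],[0,0,-6.5,0,0,0,-1],[0,0,-10,0,0,0,-1],[0,0,-13.3,0,0,0,-1],[3,-0.2,-13.3,0,0,0,-1],[6.5,-0.5,-13.3,0,0,0,-1],[10,-0.7,-13.3,0,0,0,-1],[13.5,-0.9,-13.3,0,0,0,-1],[17,-1.1,-13.3,0,0,0,-1],[20.5,-1.4,-13.3,0,0,0,-1],[24,-1.6,-13.3,0,0,0,-1],[27.5,-1.8,-13.3,0,0,0,-1],[31,-2.1,-13.3,0,0,0,-1],[34,-2.3,-13.3,0,0,0,-1],[36.5,-2.4,-13.3,0,0,0,-1],[37.6,-2.5,-13.3,0,0,0,-1],[37.6,-2.5,-13.3,0,0,0,-1],[37.6,-2.5,-13.3,0,0,0,-1]]

```text
clock: 5.32
eef_pos: [0.5849, 0.1972, 0.2085]
tool_rot: [2.048, 2.381, -0.0]
force: [-0.1, -0.5, -2.0]
finger_gap: 0.432
```

Run:
```python
from m import *
s=env.state();print(s["eef_pos"],s["finger_gap"])
p=shot("scene");q=shot("side");save(p,"s2.png");save(q,"q2.png")
cv2.imwrite("pics/c2.png",np.hstack([cv2.resize(a["img"][y:y+240,x:x+200,::-1],None,fx=2,fy=2) for a,x,y in [(p,270,50),(q,130,130)]]))
print(rec(p,"red_mill"),rec(q,"red_mill"))
plan(.585,.197,.088)
```

```text
[0.58487889 0.19724662 0.20853405] 0.43248715993022063
[(0.84, array([0.5982, 0.1865, 0.1809]))] [(0.65, array([0.579 , 0.2077, 0.2001]))]
plan [ 0.16 -0.02 12.02] [-0.01  0.05 -0.1 ]
```

View pics/c2.png

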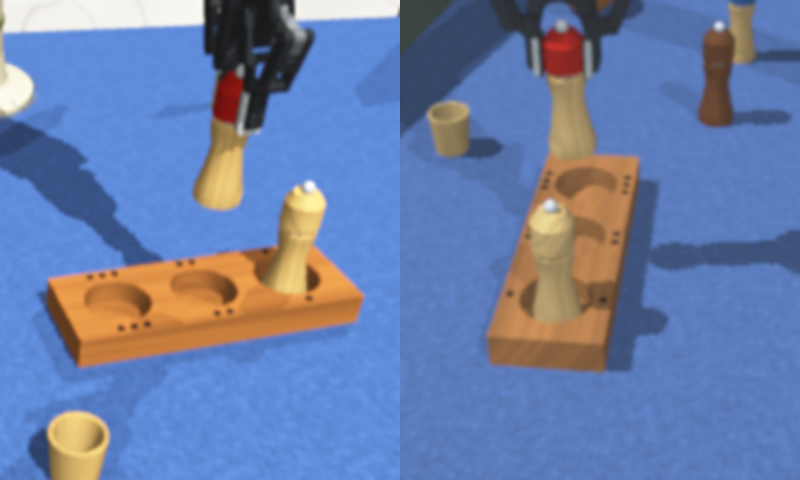

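The held red mill is upright and over the two-dot pocket in both views. Lower it to TCP z ≈ 0.086.

Request:
arm_command:
  rows:
    - [[0.1,0,3,0,0,0,-1],[0.1,0,6,0,0,0,-1],[0.1,0,8.5,0,0,0,-1],[0.1,0,10,0,0,0,-1],[0.1,0,11,0,0,0,-1],[0.1,0,11.7,0,0,0,-1],[0.1,0,12.1,0,0,0,-1],[0.1,0,12.1,0,0,0,-1],[0.1,0,12.1,0,0,0,-1]]

```text
clock: 6.27
eef_pos: [0.5853, 0.1986, 0.0879]
tool_rot: [2.05, 2.38, 0.001]
force: [-1.1, 0.5, -1.4]
finger_gap: 0.429
```

Run:
```python
from m import *
s=env.state();print(s["eef_pos"],s["force"],s["finger_gap"])
p=shot("scene");q=shot("side")
cv2.imwrite("pics/c3.png",np.hstack([cv2.resize(a["img"][y:y+160,x:x+200,::-1],None,fx=2,fy=2) for a,x,y in [(p,270,80),(q,130,160)]]))
```

```text
[0.58528291 0.19856266 0.08794855] [-1.10907105  0.46751505 -1.44228824] 0.4290049174094172
```

View pics/c3.png

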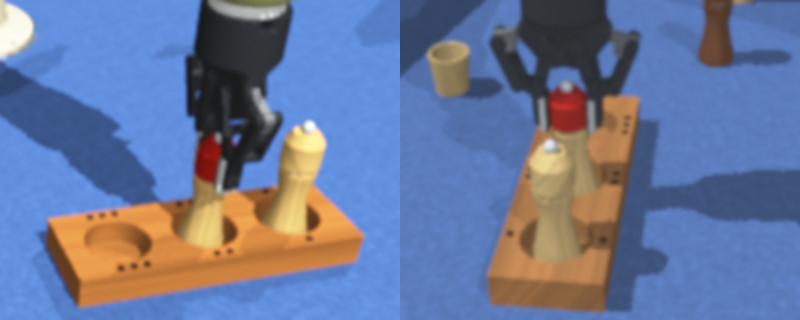

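Its foot is inside the pocket (200,240), seated like the sample mill. Go down 3 mm, release slowly, then rise.

Request:
arm_command:
  rows:
    - [[-0.1,0,0.1,0,0,0,-1],[-0.1,0,0.2,0,0,0,-1],[-0.1,0,0.3,0,0,0,-1],[-0.1,0,0.3,0,0,0,-1],[-0.1,0,0.3,0,0,0,-0.1],[-0.1,0,0.3,0,0,0,0.1],[-0.1,0,0.3,0,0,0,0.3],[-0.1,0,0.3,0,0,0,0.6],[-0.1,0,0.3,0,0,0,1],[-0.1,0,0.3,0,0,0,1],[-0.1,0,0.3,0,0,0,1],[-0.1,0,0.3,0,0,0,1],[-0.1,0,-2,0,0,0,1],[-0.1,0,-5,0,0,0,1],[-0.1,0,-9,0,0,0,1],[-0.1,0,-13,0,0,0,1],[-0.1,0,-17,0,0,0,1],[-0.1,0,-17.5,0,0,0,1],[-0.1,0,-17.5,0,0,0,1],[-0.1,0,-17.5,0,0,0,1]]

```text
clock: 8.03
eef_pos: [0.5847, 0.1972, 0.262]
tool_rot: [2.05, 2.38, -0.0]
force: [-1.1, -0.7, -1.2]
finger_gap: 0.998
```

Run:
```python
from m import *
s=env.state();print(s["eef_pos"],s["finger_gap"])
p=shot("wrist");save(p,"w4.png")
sc=shot("scene");sd=shot("side")
# white knob / blue refinement in scene at z=.104 mask and recogniser
for a in (p,sc,sd): print(rec(a,"red_mill"),rec(a,"blue_mill"))
im=p["img"][:,:,::-1].copy()
for x,y,z,r in [(.585,.197,.033,.0325),(.5983,.1083,.033,.0325),(.585,.197,.118,.019)]:
    c=np.array([proj(p,np.array([x+r*np.cos(t),y+r*np.sin(t),z])) for t in np.linspace(0,6.28,40)])
    cv2.polylines(im,[np.round(c).astype(int)],1,(0,255,0),1)
cv2.imwrite("pics/w4o.png",im)
plan(.50,-.272,.26)
```

```text
[0.58467815 0.19721874 0.26202337] 0.9984063980962606
[(0.68, array([0.58  , 0.2085, 0.1216]))] []
[(0.86, array([0.5945, 0.1905, 0.0816]))] [(0.57, array([ 0.5069, -0.2787,  0.0644])), (0.41, array([0.5966, 0.1917, 0.0811]))]
[(0.89, array([0.5784, 0.2061, 0.0966]))] [(0.75, array([ 0.4896, -0.265 ,  0.0718]))]
plan [-45.17 -15.36   0.18] [-0.06  0.01  0.05]
```

View pics/w4o.png

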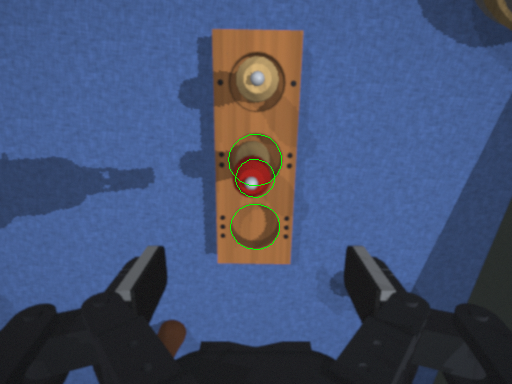

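Red is upright in the two-dot pocket, centred, and the outlines match at (255,160). The three-dot pocket at (254,227) matches the fit too. Now over blue.

Request:
arm_command:
  rows:
    - [[-45.2,-15.4,0,0,0,0,1],[-45.2,-15.4,0,0,0,0,1],[-45.2,-15.4,0,0,0,0,1],[-45.2,-15.4,0,0,0,0,1],[-45.2,-15.4,0,0,0,0,1],[-45.2,-15.4,0,0,0,0,1],[-45.2,-15.4,0,0,0,0,1],[-45.2,-15.4,0,0,0,0,1],[-45.2,-15.4,0,0,0,0,1],[-45.2,-15.4,0,0,0,0,1],[-45.2,-15.4,0,0,0,0,1],[-45.2,-15.4,0,0,0,0,1],[-45.2,-15.4,0,0,0,0,1],[-45.2,-15.4,0,0,0,0,1],[-45.2,-15.4,0,0,0,0,1],[-45.2,-15.4,0,0,0,0,1]]

```text
clock: 9.82
eef_pos: [0.5003, -0.2707, 0.2623]
tool_rot: [-2.047, -2.383, -0.001]
force: [0.2, 0.4, -0.9]
finger_gap: 1.002
```

Run:
```python
from h import *
print(env.state()["eef_pos"])
p=shot("wrist"); print(rec(p,"blue_mill"))
im=p["img"][:,:,::-1].copy()
for r,z in [(.019,.11),(.019,.084),(.022,0.)]:
    c=np.array([proj(p,np.array([.50+r*np.cos(t),-.272+r*np.sin(t),z])) for t in np.linspace(0,6.28,40)])
    cv2.polylines(im,[np.round(c).astype(int)],1,(0,255,0),1)
cv2.imwrite("pics/w5.png",cv2.resize(im[50:290,100:400],None,fx=2,fy=2))
for d in (0,.005): print(proj(p,np.array([.5+d,-.272,.11])),proj(p,np.array([.5,-.272+d,.11])))
plan(.5,-.272,.077)
```

```text
[ 0.50028707 -0.27070816  0.26228876]
[(0.97, array([ 0.4936, -0.2699,  0.1155]))]
(np.float64(253.96376283589757), np.float64(177.06020242480295)) (np.float64(253.96376283589757), np.float64(177.06020242480295))
(np.float64(258.90981906487804), np.float64(177.78146696016424)) (np.float64(254.70950641673136), np.float64(172.2474568511808))
plan [-0.11 -0.05 18.54] [ 0.01 -0.01  0.17]
```

View pics/w5.png

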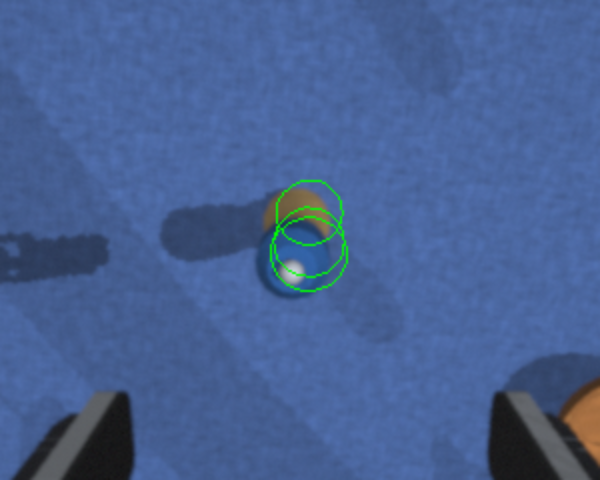

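The blue head is centred about 7 px left of and 2.5 px below my outline in the full image. That puts it at about (0.4935, −0.2755), so I'll correct by −0.7 cm in tool y and −0.25 cm in tool x.

Request:
arm_command:
  rows:
    - [[-0.35,-0.7,4,0,0,0,1],[-0.35,-0.7,8,0,0,0,1],[-0.35,-0.7,12,0,0,0,1],[-0.35,-0.7,15,0,0,0,1],[-0.35,-0.7,17.5,0,0,0,1],[-0.35,-0.7,18.5,0,0,0,1],[-0.35,-0.7,18.5,0,0,0,1],[-0.35,-0.7,18.5,0,0,0,-1],[-0.35,-0.7,18.5,0,0,0,-1],[-0.35,-0.7,18.5,0,0,0,-1],[-0.35,-0.7,18.5,0,0,0,-1],[-0.35,-0.7,18.5,0,0,0,-1],[-0.35,-0.7,18.5,0,0,0,-1],[-0.35,-0.7,18.5,0,0,0,-1],[-0.35,-0.7,18.5,0,0,0,-1],[-0.35,-0.7,18.5,0,0,0,-1],[-0.35,-0.7,18.5,0,0,0,-1]]

```text
clock: 11.33
eef_pos: [0.4937, -0.2774, 0.0788]
tool_rot: [2.049, 2.379, 0.0]
force: [-2.0, 0.2, 8.2]
finger_gap: 0.43
```

Run:
```python
from h import *
s=env.state();print(s["eef_pos"],s["finger_gap"])
plan(.5985,.1083,.24)
```

```text
[ 0.49374061 -0.27739008  0.07881905] 0.4295778481454518
plan [ 36.57  16.1  -16.15] [0.08 0.09 0.02]
```

Request:
arm_command:
  rows:
    - [[0,0,-3,0,0,0,-1],[0,0,-6.5,0,0,0,-1],[0,0,-10,0,0,0,-1],[0,0,-13.5,0,0,0,-1],[0,1,-17,0,0,0,-1],[1,4,-17.6,0,0,0,-1],[2.5,7.5,-17.6,0,0,0,-1],[5,10.5,-17.6,0,0,0,-1],[8,12.5,-17.6,0,0,0,-1],[11.5,14,-17.6,0,0,0,-1],[15,15,-17.6,0,0,0,-1],[18.5,16.1,-17.6,0,0,0,-1],[22,16.1,-17.6,0,0,0,-1],[25.5,16.1,-17.6,0,0,0,-1],[29,16.1,-17.6,0,0,0,-1],[32.5,16.1,-17.6,0,0,0,-1],[35,16.1,-17.6,0,0,0,-1],[36.6,16.1,-17.6,0,0,0,-1],[36.6,16.1,-17.6,0,0,0,-1],[36.6,16.1,-17.6,0,0,0,-1]]

```text
clock: 13.0
eef_pos: [0.5978, 0.1099, 0.2538]
tool_rot: [2.047, 2.383, 0.0]
force: [0.9, -1.1, -2.1]
finger_gap: 0.432
```

Run:
```python
from h import *
s=env.state();print(s["eef_pos"],s["finger_gap"])
plan(.5985,.1083,.09)
```

```text
[0.59776833 0.10989525 0.25379438] 0.43225458412018986
plan [-0.17  0.04 16.38] [0.02 0.01 0.16]
```

Request:
arm_command:
  rows:
    - [[-0.3,0,3.5,0,0,0,-1],[-0.3,0,7,0,0,0,-1],[-0.3,0,10,0,0,0,-1],[-0.3,0,12.5,0,0,0,-1],[-0.3,0,14.3,0,0,0,-1],[-0.3,0,15.5,0,0,0,-1],[-0.3,0,16.2,0,0,0,-1],[-0.3,0,16.4,0,0,0,-1],[-0.3,0,16.4,0,0,0,-1]]

```text
clock: 13.75
eef_pos: [0.599, 0.1057, 0.0896]
tool_rot: [2.05, 2.38, 0.0]
force: [0.6, 0.0, -2.4]
finger_gap: 0.432
```

Run:
```python
from m import *
s=env.state();print(s["eef_pos"],s["force"],s["finger_gap"])
p=shot("scene");q=shot("side")
cv2.imwrite("pics/c6.png",np.hstack([cv2.resize(a["img"][y:y+160,x:x+200,::-1],None,fx=2,fy=2) for a,x,y in [(p,270,80),(q,130,160)]]))
```

```text
[0.59904885 0.10565654 0.08957163] [ 0.55435785  0.0363121  -2.37797422] 0.4323071531768681
```

View pics/c6.png

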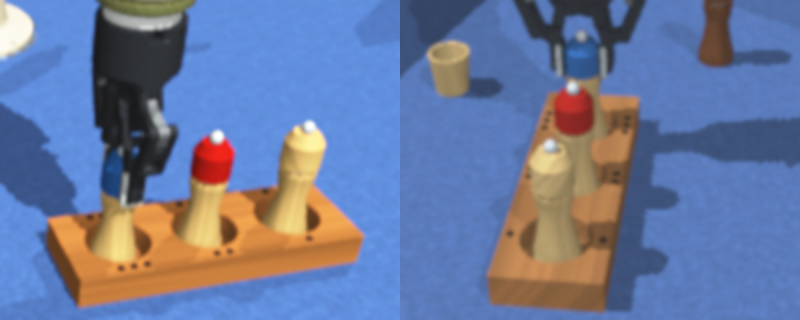

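The blue mill's foot is in the three-dot pocket (112,245 in the crop), and red stands untouched. Lower, release and rise.

Request:
arm_command:
  rows:
    - [[0.1,0,0.1,0,0,0,-1],[0.1,0,0.2,0,0,0,-1],[0.1,0,0.3,0,0,0,-1],[0.1,0,0.3,0,0,0,-1],[0.1,0,0.3,0,0,0,-0.1],[0.1,0,0.3,0,0,0,0.1],[0.1,0,0.3,0,0,0,0.3],[0.1,0,0.3,0,0,0,0.6],[0.1,0,0.3,0,0,0,1],[0.1,0,0.3,0,0,0,1],[0.1,0,0.3,0,0,0,1],[0.1,0,0.3,0,0,0,1],[0.1,0,-2,0,0,0,1],[0.1,0,-5,0,0,0,1],[0.1,0,-9,0,0,0,1],[0.1,0,-13,0,0,0,1],[0.1,0,-17,0,0,0,1],[0.1,0,-17.5,0,0,0,1],[0.1,0,-17.5,0,0,0,1],[0.1,0,-17.5,0,0,0,1]]

```text
clock: 15.52
eef_pos: [0.5982, 0.1068, 0.264]
tool_rot: [2.05, 2.38, -0.0]
force: [-0.1, 0.7, 0.4]
finger_gap: 1.0
```

Run:
```python
from h import *
s=env.state();print(s["clock"],s["eef_pos"],s["force"],s["finger_gap"])
p=shot("wrist");sc=shot("scene");sd=shot("side")
for k in ("red_mill","blue_mill","dark_mill"): print(k,rec(p,k),rec(sc,k),rec(sd,k))
im=p["img"][:,:,::-1].copy()
for x,y,z,r in [(.585,.197,.033,.0325),(.5983,.1083,.033,.0325),(.5983,.1083,.118,.019),(.585,.197,.118,.019)]:
    c=np.array([proj(p,np.array([x+r*np.cos(t),y+r*np.sin(t),z])) for t in np.linspace(0,6.28,40)])
    cv2.polylines(im,[np.round(c).astype(int)],1,(0,255,0),1)
W=np.zeros((600,800,3),np.uint8); W[:384,:512]=im
W[400:600,:512]=sc["img"][100:300,:,::-1]; W[:384,520:800]=sd["img"][:,100:380,::-1]
cv2.imwrite("pics/w7.png",W)
```

```text
15.5167 [0.59824813 0.10675816 0.2640206 ] [-0.07594586  0.73245578  0.43974205] 0.9997653603332688
red_mill [(0.61, array([0.5832, 0.197 , 0.1278]))] [(0.56, array([0.5942, 0.1913, 0.0814]))] [(0.72, array([0.5773, 0.2091, 0.0973]))]
blue_mill [(0.66, array([0.5976, 0.1156, 0.1231]))] [(0.82, array([0.6094, 0.1006, 0.0858]))] [(0.87, array([0.5877, 0.1179, 0.1031]))]
dark_mill [(0.79, array([ 0.5077, -0.0924,  0.0579]))] [(0.8, array([ 0.508 , -0.1062,  0.0707]))] [(0.62, array([ 0.494 , -0.094 ,  0.0655]))]
```

View pics/w7.png

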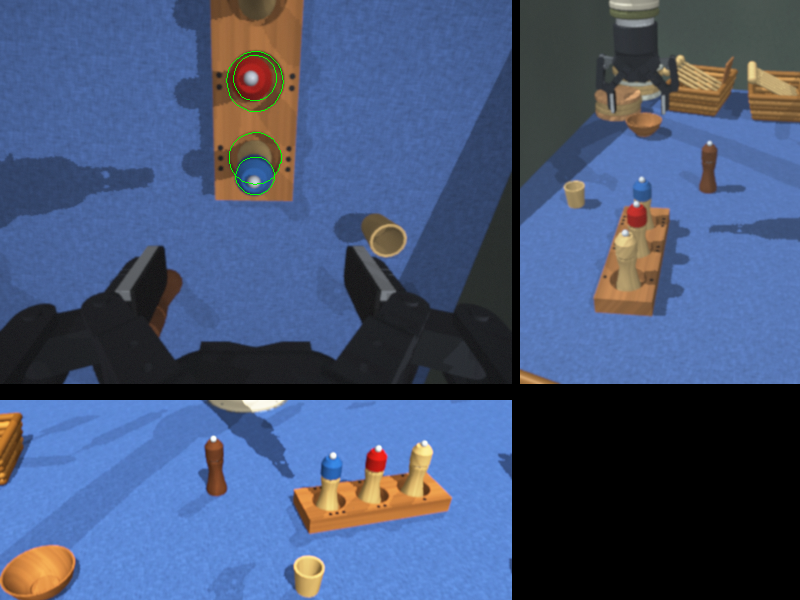

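All three views show both mills upright in their pockets, with heads on the predicted outlines. The dark mill hasn't moved and the gripper is clear.

```bash
python3 -c "
from rig import env
print(env.hand_in())"
```

```text
the job is handed in; nothing more can be done
None
```

I stood the red-headed mill in the two-dot pocket, then the blue-headed mill in the three-dot pocket. Both are released, and I handed the job in at about 16 s on the robot's clock.

- **Mills in the rack:** the last wrist, scene and side pictures show both mills upright in the right pockets. In the wrist view their heads sit on the outlines predicted from the fitted rack pose, within about 3 mm.
- **Dark mill:** the scene and side cameras put it within about 4 mm of its first reading, which is within the detector's own error.
- **Gripper:** it is open and about 13 cm above the mills, with under 1 N on the wrist.
- **Disagreements:** the detector's positions for the placed mills differ by up to about 2 cm between cameras, because each sees only the near side. I relied on the outlines instead. I also corrected my first estimate of the blue mill's position by about 7 mm, using the wrist view, before gripping it.

The hand-in gave no verdict, so the result is not confirmed beyond these checks.

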